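Soldering consumables into their drip trays

ROBOT

A 6-joint arm with a two-finger parallel gripper is mounted at the origin on a cart in front of the work surface, level with it; the furniture and walls round the work are solid. World frame = base frame: x ahead of the robot, y to its left, z up, the work surface at z = 0. Lengths are in mm, angles in degrees, forces in N, time in s.
With the tool pointing down it reaches from about 350 to 850 mm from the base axis. Payload 8.1 kg.
Tool frame: the origin (TCP) lies on the centre line of the jaws, within the pads' length; the fingertips stand 19 mm ahead of it and the grasp point (between the pads) is the TCP; z points along the fingers, y is the line along which they close (so a half turn about z gives the same grasp; the last joint's range is limited). The gripper opens to 85 mm and grips with 20 to 120 N. Pads are 22 mm wide; open, the fingers measure 114 mm over their backs; the gripper's body (76 mm by 85 mm) begins 54 mm behind the grasp point. The pads swing forward as they close: fully open they stand 13 mm farther back than shut.
Start: joints at [60.138, 7.471, 85.268, -0, 87.261, -4.893], TCP at [253.261, 543.934, 250.292] pointing down, gripper open.
Joint ranges: [-169.43, 169.43], [-51.17, 129.36], [1.28, 143.12], [-76.62, 256.62], [0, 156.53], [-152.29, 152.29]. Speed limits (degrees/s): [136.94, 136.94, 159.86, 180, 180, 180].

INTERFACE

Orientations are given as [roll, pitch, yaw] about the fixed x, y, z axes, in that order (R = Rz(yaw) Ry(pitch) Rx(roll)).
In Python, from bench import r gives the robot as it stands. The module is installed in compiled form; this text tells all that it offers.
- The arm moves only by the tool servo_tool, never from a script. Its arguments are lists of equal length, an entry for each row: "fingers": the finger opening in m, from 0 to 0.0854; "linear": the shift along the tool's x, y, z in m, a list of three; "rotation": the turn, a rotation vector about the tool's x, y, z in degrees, a list of three. A call has 1 to 10 rows; each row is the pose to reach, as a shift and turn from the pose commanded when the call began, along the tool's axes at that moment; what a row does not reach only later rows make up. A row lasts 1/10 s, in which the tool goes at most 50 mm and 8.59 degrees, less where a joint would pass 70% of its speed; a pose out of reach is approached as far as the arm can. A call with a gripper value outside its range is refused whole. The fingers move at their own pace and stop on an object; "force" is the grip in N (left out, the last holds). Time passes only in rows, so rows that repeat a pose let the fingers close. It gives the time, the measured TCP pose, the force, the opening and the grip force at its end, in the units of the state.
- r.sense(): the state, without advancing time (a new reading comes with each control period).
- r.snapshot(name): name is "side" or "top" or "wrist"; returns a dict with "frame" (480x640x3 uint8, red, green, blue), "fx", "fy", "cx", "cy" (pixels), "camera_from_world" (4x4, takes a point from world to camera coordinates). Camera axes: x right, y up, looking along -z (the intrinsics and any distortion apply to the point x, -y, -z); pixel columns grow to the right and rows downward; lengths in mm; the calibration is good to about 2 mm. A picture is of the moment at which its call begins. There is no depth.
- r.hand_in(): hands the job in; it is judged then, once.
The state is a dict: "time": time; "joint_pos": joint angles; "qd": joint speeds; "joint_efforts": joint torques, N m; "tool_pos": TCP position; "tcp_rot": TCP orientation; "ft_force": force on the tool from outside, world axes, zero at the start; "wrist_torque": the same for the moment, N m; "finger_gap": finger opening in mm; "grip_force": force on a finger pad.
Only numpy, scipy, OpenCV 4.12 (cv2) and the standard library are available. Lean on these libraries where they do the work, as an engineer would, in place of code of your own. Each camera call takes 0.05 s, during which the arm holds its last target. There are 200 camera calls.

TASK

Put the four round soldering containers away, each standing upright in the middle of its own drip tray: the black-lidded flux pot in the yellow tray, the brass-wool tip cleaner in the blue tray, the big milky jar in the red tray and the green solder-paste jar in the black tray. Do not knock any of them over, and leave the capacitor and the heat sink where they are.

Things in the scene. Friction and masses are not known exactly. Their poses are not given: they have to be found in the camera images.
- flux_pot_mid (a point): flux pot: white round pot with a slightly wider black screw lid, 25 mm high; diameter 39 mm up to 16 mm height, 42 mm (the lid) above that. Lid fixed. Loose, stands upright, looks the same from every side. Point: its centre, half-way up; z is its upward axis
- tip_tin_mid (a point): soldering-tip cleaner: white round tin, open at the top with brass wool in it, diameter 50 mm, 30 mm high, straight firm wall. Loose, stands upright, looks the same from every side. Point: its centre, half-way up; z is its upward axis
- milky_jar_mid (a point): milky white round plastic jar with a flat lid, diameter 60 mm (lid 61 mm), 54 mm high. Lid fixed. Loose, stands upright, looks the same from every side. Point: its centre, half-way up; z is its upward axis
- paste_jar_mid (a point): solder-paste jar: round jar, green all over with a green cap and a pale paper label round its foot, diameter 40 mm (the cap, the top 16 mm, is 37 mm wide), 45 mm high. Cap fixed. Loose, stands upright, looks the same from every side. Point: its centre, half-way up; z is its upward axis
- yellow_tray: round yellow plastic drip tray with a flat floor and a low lip: inner diameter 62 mm, lip 3 mm thick, outer diameter 68 mm. Its floor is 3.5 mm and the top of its lip 6.5 mm above the table, also where it lies on the green mat. Fixed. Origin: on its centre line, level with the table top; z up
- blue_tray: round blue plastic drip tray with a flat floor and a low lip: inner diameter 70 mm, lip 3 mm thick, outer diameter 76 mm. Its floor is 3.5 mm and the top of its lip 6.5 mm above the table, also where it lies on the green mat. Fixed. Origin: on its centre line, level with the table top; z up
- red_tray: round red plastic drip tray with a flat floor and a low lip: inner diameter 81 mm, lip 3 mm thick, outer diameter 87 mm. Its floor is 3.5 mm and the top of its lip 6.5 mm above the table, also where it lies on the green mat. Fixed. Origin: on its centre line, level with the table top; z up
- black_tray: round black plastic drip tray with a flat floor and a low lip: inner diameter 60 mm, lip 3 mm thick, outer diameter 66 mm. Its floor is 3.5 mm and the top of its lip 6.5 mm above the table, also where it lies on the green mat. Fixed. Origin: on its centre line, level with the table top; z up
- capacitor_mid (a point): bystander, not to be moved: large blue electrolytic capacitor with a grey top, upright, diameter 32 mm, 45 mm high, loose, on the table. Point: its centre, half-way up
- heatsink_mid (a point): bystander, not to be moved: black finned heat sink, 30x42x23 mm (its x, y, z), loose, on the green cutting mat (2 mm thick). Point: its centre, half-way up
Mind the look-alikes: they are no part of the job. What is shaped like the part that bears tip_tin_mid but purple is not meant.

How it is judged:
By the outcome, as a careful person would: the job done as asked, in the order asked, and still so for the second after the job is handed in, with the robot touching nothing.
It also fails if it takes over 102 s, if anything falls off the work surface, if the arm or the gripper's body presses on something with over 40 N, if the wrist force passes 120 N, or if a joint passes its speed limit or range.

## Working session

There is one attempt and no reset: what is moved stays moved. The work goes in short steps, Python scripts to look and compute and a tool call to move; the robot and the scene stay as the last step left them, time stands still between calls to the robot, and variables do not carry over. Pictures are saved under pics/ and viewed, at most 14 in all, crops included, and the job is handed in when it is done.

Besides the shell and the picture viewer there is one more tool, called after "Call:" by a JSON object that holds its "op" and its "data", one argument or row to a line. servo_tool: Moves the arm, as the interface text tells. Its arguments: {"type":"object","properties":{"fingers":{"type":"array","items":{"type":"number"}},"linear":{"type":"array","items":{"type":"array","items":{"type":"number"}}},"rotation":{"type":"array","items":{"type":"array","items":{"type":"number"}}},"force":{"type":"number"}},"required":["fingers","linear","rotation"]}

```bash
mkdir -p pics; python3 - <<'E'
from bench import r
import cv2,pickle,numpy as np
s=r.sense();print(s)
d={}
for n in("top","side"):
    d[n]=r.snapshot(n);cv2.imwrite(f"pics/{n}0.png",d[n]["frame"][:,:,::-1])
    print(n,{k:(v if k!="frame" else 0) for k,v in d[n].items()})
pickle.dump(d,open("d0.pkl","wb"))
E
```

```text
{'time': 0.0, 'joint_pos': array([ 6.01368119e+01,  7.51599872e+00,  8.53307343e+01, -1.91317901e-04,
        8.72637171e+01, -4.89109468e+00]), 'qd': array([ 0.04416103,  0.01867756, -0.01825405, -0.09033534, -0.01857624,
        0.10290465]), 'joint_efforts': array([ 2.04930247e-04, -5.69413340e+01, -5.00548339e+01, -1.53484461e-04,
        1.48891623e-02, -6.12859617e-05]), 'tool_pos': array([252.99881904, 543.4565546 , 249.22119836]), 'tcp_rot': array([-1.79889936e+02, -9.22680995e-03,  1.55027907e+02]), 'ft_force': array([ 0.72604153,  0.03679124, -0.54494929]), 'wrist_torque': array([-0.00954622,  0.02021812, -0.00134386]), 'grip_force': 0.0, 'finger_gap': 85.40067364636674}
top {'frame': 0, 'fx': 459.6055647743142, 'fy': 459.6055647743142, 'cx': 311.45870518130823, 'cy': 237.17072492231668, 'camera_from_world': array([[ 3.75058311e-04, -9.99961800e-01, -8.73259238e-03,
         1.15450397e+02],
       [ 9.91451437e-01, -7.67553298e-04,  1.30473980e-01,
        -5.43809312e+02],
       [-1.30475698e-01, -8.70687661e-03,  9.91413275e-01,
        -1.09277631e+03],
       [ 0.00000000e+00,  0.00000000e+00,  0.00000000e+00,
         1.00000000e+00]])}
side {'frame': 0, 'fx': 543.5223841554831, 'fy': 543.5223841554831, 'cx': 319.73467924385915, 'cy': 240.28652233441417, 'camera_from_world': array([[-8.91354164e-01, -4.52733757e-01,  2.28013222e-02,
         5.10051037e+02],
       [ 2.83764784e-01, -5.18044551e-01,  8.06912257e-01,
        -1.48974308e+02],
       [-3.53504317e-01,  7.25714812e-01,  5.90231064e-01,
        -1.06642274e+03],
       [ 0.00000000e+00,  0.00000000e+00,  0.00000000e+00,
         1.00000000e+00]])}
```

View pics/top0.png

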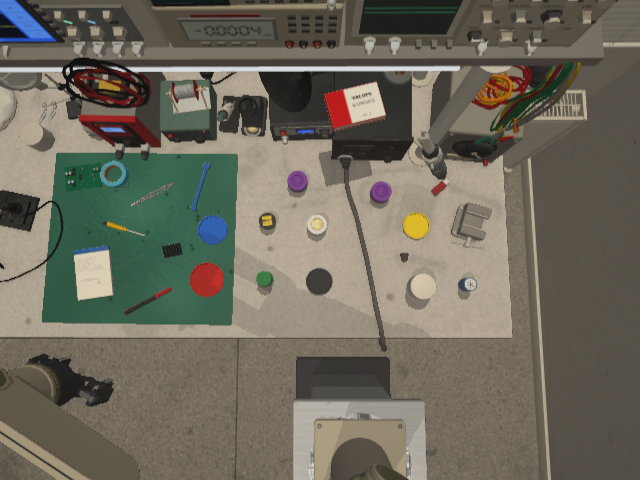

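View pics/side0.png

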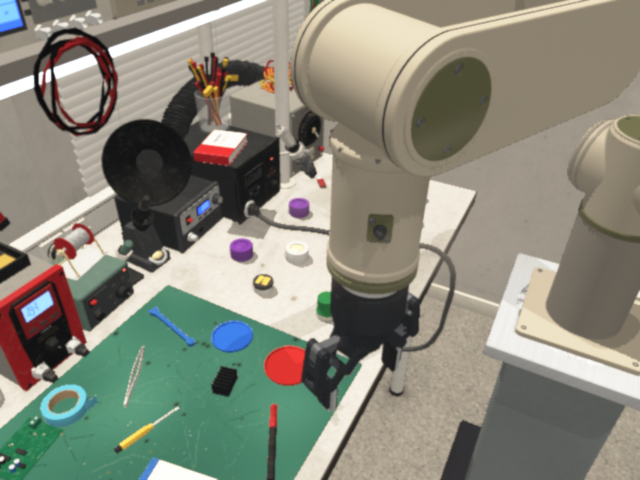

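The top view shows the flux pot at (267,221), the tip tin at (317,225), the milky jar at (423,286) and the paste jar at (264,279). The trays are yellow (416,225), blue (213,230), red (207,280) and black (319,281). The capacitor is at (468,285) and the heat sink at (172,250). Both purple tins are look-alikes. The side view agrees: the arm hides the milky jar and the black and yellow trays, and a cable runs across the table.

```bash
cat > h.py <<'E'
import numpy as np,cv2
def ray(s,u,v,z):
    M=s["camera_from_world"];R=M[:3,:3];c=-R.T@M[:3,3]
    d=R.T@np.array([(u-s["cx"])/s["fx"],-(v-s["cy"])/s["fy"],-1.])
    return c+d*(z-c[2])/d[2]
def proj(s,p):
    q=s["camera_from_world"]@np.r_[p,1]
    return np.array([s["cx"]-s["fx"]*q[0]/q[2],s["cy"]+s["fy"]*q[1]/q[2]])
def blob(s,mask,u,v,z,rad):
    """contour of mask nearest (u,v), its points cast to height z, circle fit"""
    cs,_=cv2.findContours(mask.astype(np.uint8),cv2.RETR_EXTERNAL,cv2.CHAIN_APPROX_NONE)
    cs=[c for c in cs if cv2.contourArea(c)>40]
    c=min(cs,key=lambda c:np.hypot(*(c.reshape(-1,2).mean(0)-[u,v])))
    P=np.array([ray(s,a,b,z)[:2] for a,b in cv2.convexHull(c).reshape(-1,2)])
    (x,y),rr=cv2.minEnclosingCircle(P.astype(np.float32))
    A=np.c_[2*P,np.ones(len(P))];k=np.linalg.lstsq(A,(P**2).sum(1),rcond=None)[0]
    return np.round([x,y,2*rr,k[0],k[1],2*np.sqrt(k[2]+k[0]**2+k[1]**2)],1)
E
python3 - <<'E'
import pickle,cv2,numpy as np
from h import *
s=pickle.load(open("d0.pkl","rb"))["top"];f=s["frame"]
H=cv2.cvtColor(f,cv2.COLOR_RGB2HSV);h,S,V=[H[...,i].astype(int) for i in range(3)]
for p in [(267,226),(267,216),(317,225),(423,286),(264,279),(213,230),(207,280),(319,281),(416,225),(468,285),(172,250),(350,250)]:print(p,H[p[1],p[0]])
def g(n,m,u,v,z):
    try:print(n,blob(s,m,u,v,z,0))
    except Exception as e:print(n,e)
g("yellow",(h>20)&(h<32)&(S>150)&(V>120),416,225,6.5)
g("blue",(h>100)&(h<125)&(S>150),213,230,6.5)
g("red",((h<8)|(h>172))&(S>150),207,280,6.5)
g("black",(V<75)&(S<90),319,281,6.5)
g("flux",(V<75)|((h>15)&(h<35)&(S>120)),267,221,25)
g("paste",(h>55)&(h<90)&(S>100),264,279,45)
g("milky",(V>190)&(S<80),423,286,54)
g("tin",(V>205),317,225,30)
g("heat",(V<50),172,250,25)
print("cam",ray(s,311,237,0),ray(s,468,285,45))
E
```

```text
(267, 226) [21 37 69]
(267, 216) [ 22 177 194]
(317, 225) [ 27  83 218]
(423, 286) [ 19  49 208]
(264, 279) [ 64 123 120]
(213, 230) [109 179 172]
(207, 280) [  2 194 164]
(319, 281) [19 31 65]
(416, 225) [ 24 205 219]
(468, 285) [ 20  30 203]
(172, 250) [72 38 34]
(350, 250) [ 19  43 183]
yellow [ 578.5 -147.9   67.7  578.3 -148.    66.5]
blue [567.2 367.3  74.1 567.  367.2  73.1]
red [442.2 377.9  85.9 441.7 378.   84.9]
black [437.5  97.4  63.7 437.4  97.6  62.8]
flux [586.3 226.2  40.6 586.8 226.3  39.7]
paste [443.4 230.7  35.6 442.8 230.5  34.4]
milky [ 424.1 -150.2   59.1  424.7 -150.2   57.8]
tin [578.6 102.6  46.5 578.2 102.7  45.4]
heat [514.8 462.4  51.  514.2 462.1  46.5]
cam [549.02526752 116.82392091   0.        ] [ 426.74964415 -259.9895506    45.        ]
```

Call:
{"op": "servo_tool", "data": {
  "fingers": [0.085,0.085,0.085,0.085,0.085,0.085,0.085,0.085,0.085,0.085],
  "linear": [
    [-0.044,-0.015,0.01],
    [-0.088,-0.03,0.02],
    [-0.132,-0.045,0.03],
    [-0.176,-0.06,0.04],
    [-0.22,-0.075,0.05],
    [-0.264,-0.09,0.06],
    [-0.308,-0.105,0.07],
    [-0.352,-0.12,0.08],
    [-0.396,-0.135,0.09],
    [-0.436,-0.147,0.1]
  ],
  "rotation": [
    [0,0,6.5],
    [0,0,13],
    [0,0,19.5],
    [0,0,26],
    [0,0,32.5],
    [0,0,39],
    [0,0,45.5],
    [0,0,52],
    [0,0,58.5],
    [0,0,65]
  ],
  "force": 40
}}

```text
time: 1.1
tool_pos: [587.5, 224.6, 149.4]
tcp_rot: [-180.0, 0.0, 89.7]
ft_force: [0.5, 0.7, -0.1]
finger_gap: 84.9
grip_force: 0.0
```

```bash
python3 - <<'E'
from bench import r
import cv2,pickle,numpy as np
from h import *
s=r.snapshot("wrist");cv2.imwrite("pics/w1.png",s["frame"][:,:,::-1]);pickle.dump(s,open("w1.pkl","wb"))
print(r.sense()["tool_pos"],r.sense()["tcp_rot"]);print(proj(s,[586.5,226.3,25]),proj(s,[578.4,102.6,30]))
t=r.snapshot("top");cv2.imwrite("pics/top1.png",t["frame"][:,:,::-1])
E
```

```text
[590.58311827 219.67056332 147.3327724 ] [-179.98801807    0.19323509   89.12740982]
[317.39335064 227.93186836] [307.57791951 388.17778949]
```

View pics/w1.png

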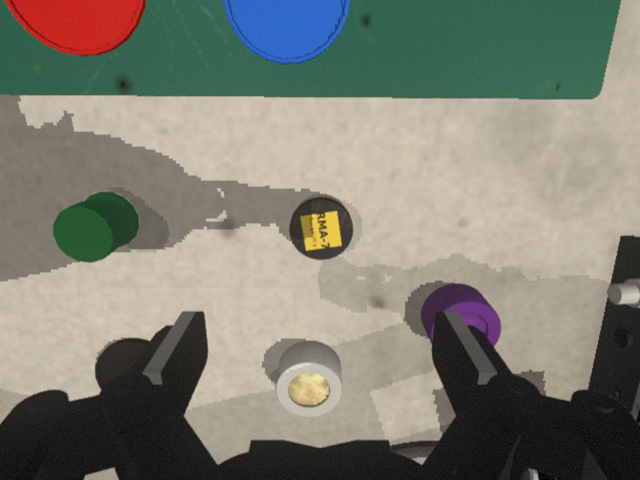

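The wrist view shows the flux lid at (321,228), within 4 px of the prediction at (317,228). The brass tin is at (310,388). The arm had not settled, so I'll lower it and look again.

Call:
{"op": "servo_tool", "data": {
  "fingers": [0.085,0.085,0.085,0.085,0.085,0.085],
  "linear": [
    [0,0,0.02],
    [0,0,0.04],
    [0,0,0.06],
    [0,0,0.07],
    [0,0,0.07],
    [0,0,0.07]
  ],
  "rotation": [
    [0,0,0],
    [0,0,0],
    [0,0,0],
    [0,0,0],
    [0,0,0],
    [0,0,0]
  ]
}}

```text
time: 1.8
tool_pos: [586.5, 226.9, 80.8]
tcp_rot: [180.0, -0.0, 90.1]
ft_force: [-0.3, 1.3, -0.1]
finger_gap: 85.0
grip_force: 0.0
```

```bash
cat >> h.py <<'E'
def look(z,col,p,name=None):
    """wrist view: blob of colour nearest the predicted point p, cast to height z"""
    from bench import r
    s=r.snapshot("wrist");f=s["frame"]
    H=cv2.cvtColor(f,cv2.COLOR_RGB2HSV);h,S,V=[H[...,i].astype(int) for i in range(3)]
    m={"yellow":(h>20)&(h<32)&(S>150)&(V>120),"blue":(h>100)&(h<125)&(S>150),"red":((h<8)|(h>172))&(S>150),
       "black":(V<75)&(S<90),"flux":(V<75)|((h>15)&(h<35)&(S>120)),"paste":(h>55)&(h<90)&(S>100),
       "white":(V>200),"milky":(V>190)&(S<80)}[col]
    u=proj(s,[*p,z]);q=r.sense()
    print(col,"px",u.round(),blob(s,m,*u,z,0),"tcp",q["tool_pos"].round(1),q["tcp_rot"].round(1),"gap",round(q["finger_gap"],1))
    if name:cv2.imwrite(f"pics/{name}.png",f[:,:,::-1])
E
python3 -c "
from h import *
look(25,'flux',(586.5,226.3),'w2')"
```

```text
flux px [319. 275.] [588.7 226.2  43.6 588.5 226.1  42.5] tcp [587.1 227.   81.5] [179.9  -0.   90.1] gap 85.3
```

Call:
{"op": "servo_tool", "data": {
  "fingers": [0.085,0.085,0.085,0.085,0.085,0.038,0.038,0.038,0.038,0.038],
  "linear": [
    [0,0.001,0.02],
    [0,0.001,0.04],
    [0,0.001,0.052],
    [0,0.001,0.057],
    [0,0.001,0.057],
    [0,0.001,0.057],
    [0,0.001,0.057],
    [0,0.001,0.057],
    [0,0.001,0.057],
    [0,0.001,0.057]
  ],
  "rotation": [
    [0,0,0],
    [0,0,0],
    [0,0,0],
    [0,0,0],
    [0,0,0],
    [0,0,0],
    [0,0,0],
    [0,0,0],
    [0,0,0],
    [0,0,0]
  ],
  "force": 40
}}

```text
time: 2.85
tool_pos: [588.2, 226.9, 24.5]
tcp_rot: [179.9, -0.0, 90.0]
ft_force: [-0.6, -0.9, 6.2]
finger_gap: 40.2
grip_force: 39.9
```

Call:
{"op": "servo_tool", "data": {
  "fingers": [0.038,0.038,0.038,0.038,0.038,0.038,0.038,0.038,0.038,0.038],
  "linear": [
    [0,0,-0.01],
    [0,0,-0.03],
    [0,0,-0.055],
    [0,0,-0.08],
    [-0.02,0,-0.1],
    [-0.05,-0.001,-0.11],
    [-0.09,-0.002,-0.11],
    [-0.13,-0.003,-0.11],
    [-0.17,-0.004,-0.11],
    [-0.21,-0.005,-0.11]
  ],
  "rotation": [
    [0,0,0],
    [0,0,0],
    [0,0,0],
    [0,0,0],
    [0,0,0],
    [0,0,0],
    [0,0,0],
    [0,0,0],
    [0,0,0],
    [0,0,0]
  ]
}}

```text
time: 3.85
tool_pos: [582.3, 15.2, 134.0]
tcp_rot: [180.0, 0.0, 90.0]
ft_force: [1.0, -0.3, 0.2]
finger_gap: 40.1
grip_force: 40.4
```

Call:
{"op": "servo_tool", "data": {
  "fingers": [0.038,0.038,0.038,0.038,0.038,0.038,0.038,0.038],
  "linear": [
    [-0.04,-0.001,0],
    [-0.08,-0.002,0],
    [-0.115,-0.003,0],
    [-0.145,-0.004,0],
    [-0.159,-0.004,0],
    [-0.164,-0.005,0],
    [-0.164,-0.005,0],
    [-0.164,-0.005,0]
  ],
  "rotation": [
    [0,0,0],
    [0,0,0],
    [0,0,0],
    [0,0,0],
    [0,0,0],
    [0,0,0],
    [0,0,0],
    [0,0,0]
  ]
}}

```text
time: 4.65
tool_pos: [577.7, -146.1, 133.3]
tcp_rot: [-180.0, -0.0, 90.1]
ft_force: [0.9, -0.2, -0.7]
finger_gap: 40.3
grip_force: 40.4
```

```bash
python3 -c "
from h import *
look(6.5,'yellow',(578.4,-148),'w3')"
```

```text
yellow px [320. 232.] [ 579.8 -150.    67.8  579.8 -150.    67.2] tcp [ 577.7 -146.   133.2] [-180.    -0.    90.1] gap 40.2
```

View pics/w3.png

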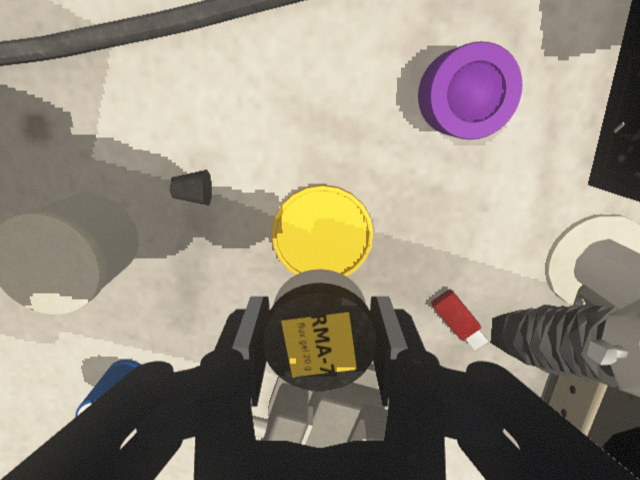

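The pot is held level at (320,335). The yellow tray reads (323,232), which the two cameras average to about (579,-149).

Call:
{"op": "servo_tool", "data": {
  "fingers": [0.038,0.038,0.038,0.038,0.038,0.038,0.038,0.038,0.085,0.085],
  "linear": [
    [-0.003,0.001,0.02],
    [-0.003,0.001,0.045],
    [-0.003,0.001,0.07],
    [-0.003,0.001,0.09],
    [-0.003,0.001,0.1],
    [-0.003,0.001,0.103],
    [-0.003,0.001,0.1045],
    [-0.003,0.001,0.1045],
    [-0.003,0.001,0.1045],
    [-0.003,0.001,0.1045]
  ],
  "rotation": [
    [0,0,0],
    [0,0,0],
    [0,0,0],
    [0,0,0],
    [0,0,0],
    [0,0,0],
    [0,0,0],
    [0,0,0],
    [0,0,0],
    [0,0,0]
  ]
}}

```text
time: 5.7
tool_pos: [579.4, -150.7, 29.9]
tcp_rot: [179.9, 0.0, 90.0]
ft_force: [-0.2, 0.0, -0.4]
finger_gap: 67.9
grip_force: 0.0
```

Call:
{"op": "servo_tool", "data": {
  "fingers": [0.085,0.085,0.085,0.085,0.085,0.085,0.085],
  "linear": [
    [0,0,0],
    [0,0,0],
    [0,0,0],
    [0,0,-0.02],
    [0,0,-0.05],
    [0,0,-0.09],
    [0,0,-0.1]
  ],
  "rotation": [
    [0,0,0],
    [0,0,0],
    [0,0,0],
    [0,0,0],
    [0,0,0],
    [0,0,0],
    [0,0,0]
  ]
}}

```text
time: 6.4
tool_pos: [581.4, -151.3, 134.2]
tcp_rot: [179.6, 0.1, 90.0]
ft_force: [0.4, -1.4, 1.5]
finger_gap: 85.1
grip_force: 0.0
```

```bash
python3 -c "
from h import *
look(6.5,'yellow',(578.4,-148),'w4')
look(28.5,'flux',(578.4,-148))
"
```

```text
yellow px [313. 224.] [ 579.7 -150.1   67.9  579.8 -150.2   67.3] tcp [ 581.5 -151.4  134.2] [179.6   0.2  90. ] gap 85.2
flux px [312. 234.] [ 579.8 -143.1   62.3  579.9 -143.1   61.8] tcp [ 580.5 -151.1  131.7] [1.797e+02 1.000e-01 9.000e+01] gap 85.1
```

View pics/w4.png

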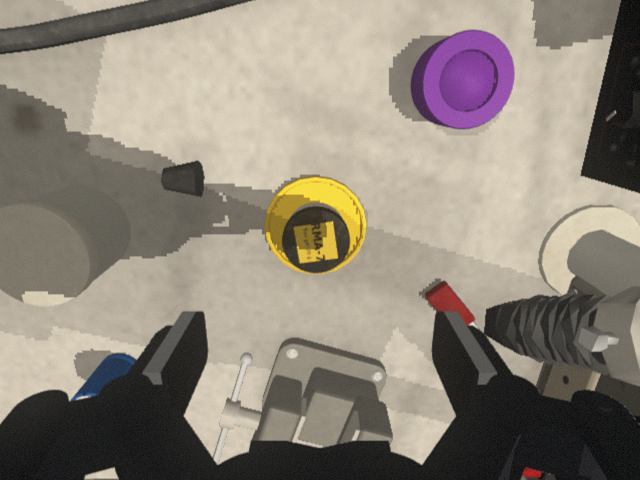

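The flux pot stands in the yellow tray: lid at (316,239), tray at (316,225), about 1.5 mm off centre. Next is the tip tin.

Call:
{"op": "servo_tool", "data": {
  "fingers": [0.085,0.085,0.085,0.085,0.085,0.085,0.085,0.085,0.085,0.085],
  "linear": [
    [0.03,0,0],
    [0.075,0,0],
    [0.12,0,0],
    [0.165,0,0],
    [0.21,0,0],
    [0.24,-0.001,0.01],
    [0.253,-0.001,0.03],
    [0.253,-0.001,0.05],
    [0.253,-0.001,0.05],
    [0.253,-0.001,0.05]
  ],
  "rotation": [
    [0,0,0],
    [0,0,0],
    [0,0,0],
    [0,0,0],
    [0,0,0],
    [0,0,0],
    [0,0,0],
    [0,0,0],
    [0,0,0],
    [0,0,0]
  ]
}}

```text
time: 7.5
tool_pos: [576.2, 102.4, 77.1]
tcp_rot: [-179.8, 0.0, 90.0]
ft_force: [0.2, -1.0, 0.6]
finger_gap: 84.8
grip_force: 0.0
```

```bash
python3 -c "
from h import *
look(30,'white',(578.4,102.6),'w5')"
```

```text
white px [324. 281.] [579.7  93.3  22.7 579.7  96.6  20.6] tcp [577.2 102.2  78.5] [-179.9    0.    90. ] gap 84.9
```

View pics/w5.png

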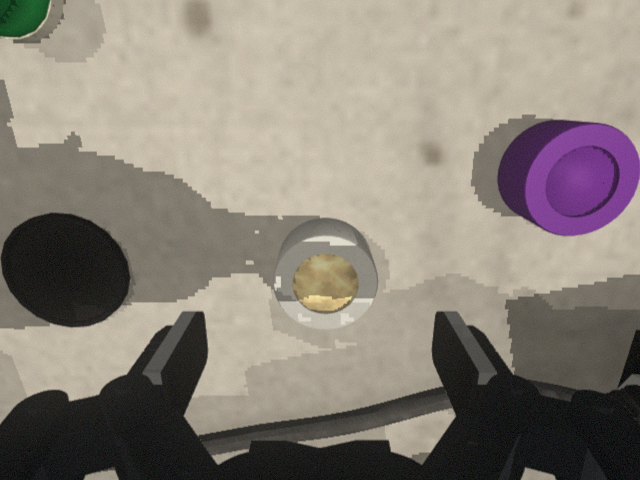

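The tin's rim centre is at about (326,280), against a prediction of (324,281). I'll grasp it.

Call:
{"op": "servo_tool", "data": {
  "fingers": [0.085,0.085,0.085,0.085,0.085,0.046,0.046,0.046,0.046,0.046],
  "linear": [
    [0,0.001,0.02],
    [0,0.001,0.04],
    [0,0.001,0.05],
    [0,0.001,0.053],
    [0,0.001,0.053],
    [0,0.001,0.053],
    [0,0.001,0.053],
    [0,0.001,0.053],
    [0,0.001,0.053],
    [0,0.001,0.053]
  ],
  "rotation": [
    [0,0,0],
    [0,0,0],
    [0,0,0],
    [0,0,0],
    [0,0,0],
    [0,0,0],
    [0,0,0],
    [0,0,0],
    [0,0,0],
    [0,0,0]
  ]
}}

```text
time: 8.55
tool_pos: [579.5, 102.7, 27.1]
tcp_rot: [179.9, -0.0, 90.0]
ft_force: [-1.5, -0.9, 6.2]
finger_gap: 48.9
grip_force: 42.0
```

Call:
{"op": "servo_tool", "data": {
  "fingers": [0.046,0.046,0.046,0.046,0.046,0.046,0.046,0.046,0.046,0.046],
  "linear": [
    [0,0,-0.01],
    [0,0,-0.03],
    [0,0,-0.055],
    [0.01,0,-0.08],
    [0.03,-0.001,-0.1],
    [0.065,-0.002,-0.11],
    [0.105,-0.004,-0.11],
    [0.145,-0.006,-0.11],
    [0.18,-0.008,-0.11],
    [0.21,-0.01,-0.11]
  ],
  "rotation": [
    [0,0,0],
    [0,0,0],
    [0,0,0],
    [0,0,0],
    [0,0,0],
    [0,0,0],
    [0,0,0],
    [0,0,0],
    [0,0,0],
    [0,0,0]
  ]
}}

```text
time: 9.55
tool_pos: [567.8, 314.6, 136.3]
tcp_rot: [180.0, -0.0, 90.1]
ft_force: [0.2, -0.3, 0.2]
finger_gap: 49.1
grip_force: 41.7
```

Call:
{"op": "servo_tool", "data": {
  "fingers": [0.046,0.046,0.046,0.046,0.046],
  "linear": [
    [0.03,-0.001,0],
    [0.05,-0.001,0],
    [0.054,-0.001,0],
    [0.054,-0.001,0],
    [0.054,-0.001,0]
  ],
  "rotation": [
    [0,0,0],
    [0,0,0],
    [0,0,0],
    [0,0,0],
    [0,0,0]
  ]
}}

```text
time: 10.05
tool_pos: [567.4, 365.6, 135.8]
tcp_rot: [-180.0, 0.0, 90.0]
ft_force: [-0.4, -0.7, 0.8]
finger_gap: 48.6
grip_force: 41.6
```

```bash
python3 -c "
from h import *
look(6.5,'blue',(567,367.2))"
```

```text
blue px [318. 226.] [568.8 365.5  75.7 568.9 365.6  75.2] tcp [567.6 365.4 135.8] [-180.    0.   90.] gap 48.6
```

Call:
{"op": "servo_tool", "data": {
  "fingers": [0.046,0.046,0.046,0.046,0.046,0.046,0.046,0.046,0.085,0.085],
  "linear": [
    [0.001,0.001,0.02],
    [0.001,0.001,0.045],
    [0.001,0.001,0.07],
    [0.001,0.001,0.09],
    [0.001,0.001,0.1],
    [0.001,0.001,0.103],
    [0.001,0.001,0.1045],
    [0.001,0.001,0.1045],
    [0.001,0.001,0.1045],
    [0.001,0.001,0.1045]
  ],
  "rotation": [
    [0,0,0],
    [0,0,0],
    [0,0,0],
    [0,0,0],
    [0,0,0],
    [0,0,0],
    [0,0,0],
    [0,0,0],
    [0,0,0],
    [0,0,0]
  ]
}}

```text
time: 11.1
tool_pos: [569.1, 368.1, 32.6]
tcp_rot: [179.9, -0.1, 90.0]
ft_force: [-0.2, 0.6, 0.1]
finger_gap: 76.1
grip_force: 0.0
```

Call:
{"op": "servo_tool", "data": {
  "fingers": [0.085,0.085,0.085,0.085,0.085,0.085,0.085,0.085],
  "linear": [
    [0,0,0],
    [0,0,0],
    [0,0,0],
    [0,0,-0.02],
    [0,0,-0.05],
    [0,0,-0.09],
    [0,0,-0.1],
    [0,0,-0.1]
  ],
  "rotation": [
    [0,0,0],
    [0,0,0],
    [0,0,0],
    [0,0,0],
    [0,0,0],
    [0,0,0],
    [0,0,0],
    [0,0,0]
  ]
}}

```text
time: 11.9
tool_pos: [570.1, 368.6, 134.7]
tcp_rot: [179.7, -0.2, 90.0]
ft_force: [0.3, 0.8, -0.6]
finger_gap: 85.2
grip_force: 0.0
```

```bash
python3 -c "
from h import *
look(6.5,'blue',(567,367.2),'w6')"
```

```text
blue px [313. 231.] [568.8 365.6  75.8 568.9 365.5  75.2] tcp [568.9 367.9 132. ] [ 1.799e+02 -1.000e-01  9.000e+01] gap 84.9
```

View pics/w6.png

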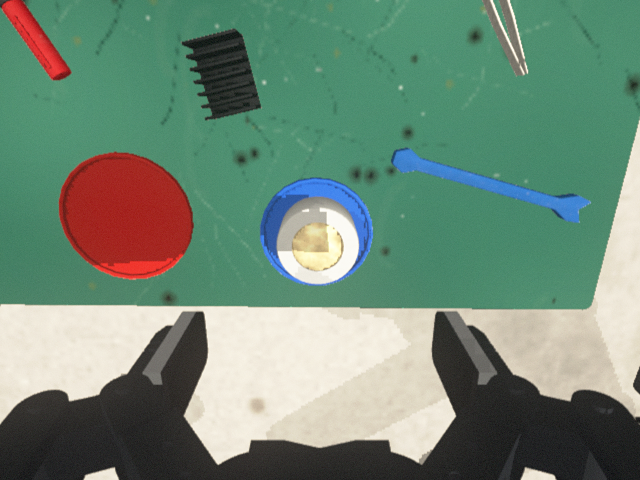

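The tin is centred in the blue tray, rim at (317,241). The heat sink has not moved. Next is the milky jar.

Call:
{"op": "servo_tool", "data": {
  "fingers": [0.085,0.085,0.085,0.085,0.085,0.085,0.085,0.085,0.085,0.085],
  "linear": [
    [-0.03,-0.008,0],
    [-0.075,-0.021,0],
    [-0.12,-0.033,0],
    [-0.165,-0.046,0],
    [-0.21,-0.058,0],
    [-0.255,-0.071,0],
    [-0.3,-0.083,0],
    [-0.345,-0.096,0],
    [-0.39,-0.108,0],
    [-0.435,-0.121,0]
  ],
  "rotation": [
    [0,0,0],
    [0,0,0],
    [0,0,0],
    [0,0,0],
    [0,0,0],
    [0,0,0],
    [0,0,0],
    [0,0,0],
    [0,0,0],
    [0,0,0]
  ]
}}

```text
time: 12.95
tool_pos: [445.4, -68.6, 129.0]
tcp_rot: [-179.8, -0.1, 90.0]
ft_force: [0.4, -0.3, -0.8]
finger_gap: 84.8
grip_force: 0.0
```

Call:
{"op": "servo_tool", "data": {
  "fingers": [0.085,0.085,0.085,0.085,0.085,0.085],
  "linear": [
    [-0.04,-0.011,0],
    [-0.07,-0.02,0],
    [-0.083,-0.023,0],
    [-0.083,-0.023,0],
    [-0.083,-0.023,0],
    [-0.083,-0.023,0]
  ],
  "rotation": [
    [0,0,0],
    [0,0,0],
    [0,0,0],
    [0,0,0],
    [0,0,0],
    [0,0,0]
  ]
}}

```text
time: 13.55
tool_pos: [424.7, -149.1, 130.7]
tcp_rot: [-180.0, -0.1, 90.1]
ft_force: [-0.3, -0.4, 0.1]
finger_gap: 85.1
grip_force: 0.0
```

```bash
python3 -c "
from h import *
look(54,'milky',(424.4,-150.2),'w7')"
```

```text
milky px [318. 260.] [ 425.6 -152.5   60.4  425.6 -152.4   60. ] tcp [ 424.9 -149.2  130.9] [-180.    -0.    90.1] gap 85.2
```

View pics/w7.png

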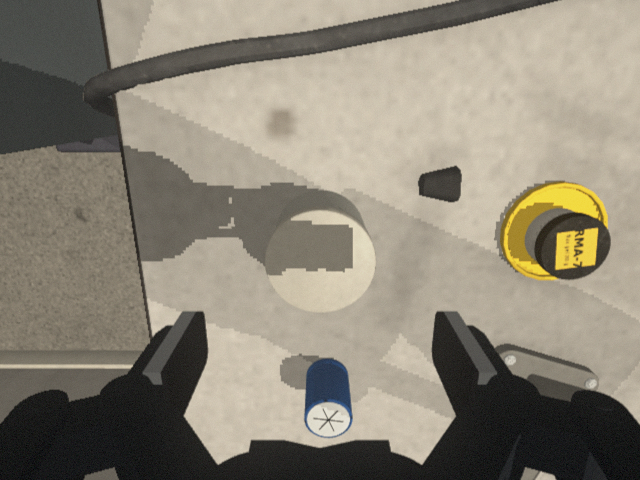

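The milky jar's lid is at (320,260), so the centre is about (425,-151.5). The capacitor at (327,405) is clear of the gripper.

Call:
{"op": "servo_tool", "data": {
  "fingers": [0.085,0.085,0.085,0.085,0.085,0.085,0.056,0.056,0.056,0.056],
  "linear": [
    [-0.002,0.001,0.02],
    [-0.002,0.001,0.045],
    [-0.002,0.001,0.07],
    [-0.002,0.001,0.085],
    [-0.002,0.001,0.093],
    [-0.002,0.001,0.093],
    [-0.002,0.001,0.093],
    [-0.002,0.001,0.093],
    [-0.002,0.001,0.093],
    [-0.002,0.001,0.093]
  ],
  "rotation": [
    [0,0,0],
    [0,0,0],
    [0,0,0],
    [0,0,0],
    [0,0,0],
    [0,0,0],
    [0,0,0],
    [0,0,0],
    [0,0,0],
    [0,0,0]
  ],
  "force": 60
}}

```text
time: 14.6
tool_pos: [427.0, -152.9, 39.9]
tcp_rot: [179.8, 0.1, 90.0]
ft_force: [-0.0, 2.4, 6.2]
finger_gap: 59.4
grip_force: 64.2
```

Call:
{"op": "servo_tool", "data": {
  "fingers": [0.056,0.056,0.056,0.056,0.056,0.056,0.056,0.056,0.056,0.056],
  "linear": [
    [0,0,0],
    [0,0,-0.01],
    [0,0,-0.03],
    [0,0,-0.055],
    [0,0,-0.08],
    [0,0,-0.1],
    [0.02,0,-0.11],
    [0.05,0.001,-0.11],
    [0.085,0.002,-0.11],
    [0.125,0.003,-0.11]
  ],
  "rotation": [
    [0,0,0],
    [0,0,0],
    [0,0,0],
    [0,0,0],
    [0,0,0],
    [0,0,0],
    [0,0,0],
    [0,0,0],
    [0,0,0],
    [0,0,0]
  ]
}}

```text
time: 15.6
tool_pos: [428.7, -26.9, 149.4]
tcp_rot: [179.9, 0.0, 89.9]
ft_force: [0.6, 0.1, -1.0]
finger_gap: 59.4
grip_force: 64.6
```

Call:
{"op": "servo_tool", "data": {
  "fingers": [0.056,0.056,0.056,0.056,0.056,0.056,0.056,0.056,0.056,0.056],
  "linear": [
    [0.04,0.001,0],
    [0.082,0.003,0],
    [0.124,0.004,0],
    [0.166,0.006,0],
    [0.208,0.007,0],
    [0.25,0.009,0],
    [0.29,0.01,0],
    [0.33,0.012,0],
    [0.365,0.013,0],
    [0.39,0.014,0]
  ],
  "rotation": [
    [0,0,0],
    [0,0,0],
    [0,0,0],
    [0,0,0],
    [0,0,0],
    [0,0,0],
    [0,0,0],
    [0,0,0],
    [0,0,0],
    [0,0,0]
  ]
}}

```text
time: 16.6
tool_pos: [442.0, 364.9, 149.2]
tcp_rot: [180.0, -0.0, 90.1]
ft_force: [0.7, -0.5, -0.5]
finger_gap: 59.2
grip_force: 64.6
```

Call:
{"op": "servo_tool", "data": {
  "fingers": [0.056,0.056,0.056,0.056],
  "linear": [
    [0.012,0,0],
    [0.014,0,0],
    [0.014,0,0],
    [0.014,0,0]
  ],
  "rotation": [
    [0,0,0],
    [0,0,0],
    [0,0,0],
    [0,0,0]
  ]
}}

```text
time: 17.0
tool_pos: [442.5, 375.3, 148.4]
tcp_rot: [-180.0, 0.0, 90.0]
ft_force: [-0.1, 0.2, -1.1]
finger_gap: 59.2
grip_force: 64.6
```

```bash
python3 -c "
from h import *
look(6.5,'red',(441.9,378),'w8')"
```

```text
red px [318. 219.] [443.2 376.3  86.5 443.2 376.3  86. ] tcp [442.6 375.3 148.4] [-180.    0.   90.] gap 59.4
```

View pics/w8.png

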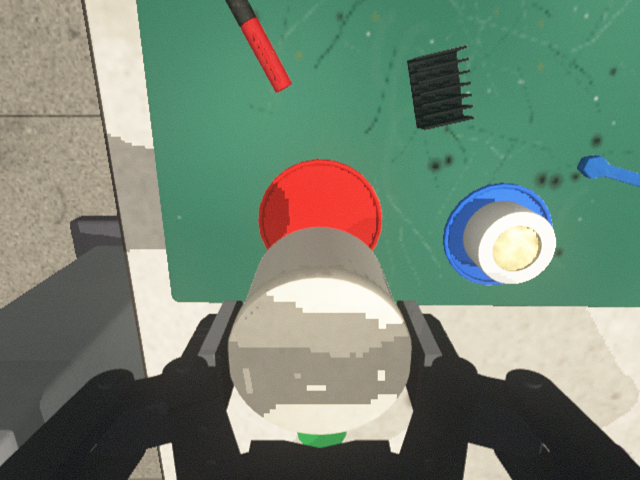

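The jar is held upright and the red tray is at about (442.6,377). Lowering it.

Call:
{"op": "servo_tool", "data": {
  "fingers": [0.056,0.056,0.056,0.056,0.056,0.056,0.056,0.056,0.085,0.085],
  "linear": [
    [0,0,0.02],
    [0,0,0.045],
    [0,0,0.07],
    [0,0,0.09],
    [0,0,0.1],
    [0,0,0.104],
    [0,0,0.1055],
    [0,0,0.1055],
    [0,0,0.1055],
    [0,0,0.1055]
  ],
  "rotation": [
    [0,0,0],
    [0,0,0],
    [0,0,0],
    [0,0,0],
    [0,0,0],
    [0,0,0],
    [0,0,0],
    [0,0,0],
    [0,0,0],
    [0,0,0]
  ]
}}

```text
time: 18.05
tool_pos: [443.0, 376.9, 43.7]
tcp_rot: [179.9, -0.1, 90.0]
ft_force: [0.1, -0.7, 1.0]
finger_gap: 83.9
grip_force: 0.0
```

Call:
{"op": "servo_tool", "data": {
  "fingers": [0.085,0.085,0.085,0.085,0.085,0.085,0.085,0.085,0.085],
  "linear": [
    [0,0,0],
    [0,0,0],
    [0,0,0],
    [0,0,-0.02],
    [0,0,-0.05],
    [0,0,-0.085],
    [0,0,-0.1],
    [0,0,-0.1],
    [0,0,-0.1]
  ],
  "rotation": [
    [0,0,0],
    [0,0,0],
    [0,0,0],
    [0,0,0],
    [0,0,0],
    [0,0,0],
    [0,0,0],
    [0,0,0],
    [0,0,0]
  ]
}}

```text
time: 18.95
tool_pos: [442.1, 376.4, 141.9]
tcp_rot: [-180.0, 0.0, 90.0]
ft_force: [-0.3, -0.2, -1.0]
finger_gap: 85.1
grip_force: 0.0
```

```bash
python3 -c "
from h import *
look(6.5,'red',(442.6,377),'w9')
look(57.5,'milky',(442.6,377))"
```

```text
red px [320. 224.] [443.3 376.3  86.6 443.2 376.3  86. ] tcp [441.5 376.  140.9] [-1.799e+02  1.000e-01  9.000e+01] gap 85.1
milky px [321. 251.] [443.8 377.4  61.3 443.6 377.5  60.7] tcp [441.3 375.8 140.5] [-1.798e+02  1.000e-01  9.000e+01] gap 84.8
```

View pics/w9.png

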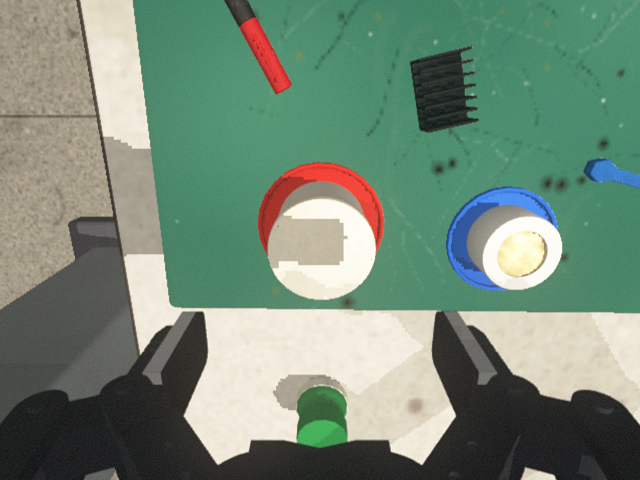

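The milky jar is 1 mm off the centre of the red tray: lid at (322,248), tray at (321,224). Next is the paste jar.

Call:
{"op": "servo_tool", "data": {
  "fingers": [0.085,0.085,0.085,0.085,0.085,0.085,0.085,0.085],
  "linear": [
    [-0.03,0,0],
    [-0.07,0,0],
    [-0.11,0,0],
    [-0.138,0,0],
    [-0.146,0,0.01],
    [-0.146,0,0.02],
    [-0.146,0,0.02],
    [-0.146,0,0.02]
  ],
  "rotation": [
    [0,0,0],
    [0,0,0],
    [0,0,0],
    [0,0,0],
    [0,0,0],
    [0,0,0],
    [0,0,0],
    [0,0,0]
  ]
}}

```text
time: 19.85
tool_pos: [441.8, 231.3, 121.7]
tcp_rot: [-179.9, 0.0, 90.1]
ft_force: [0.3, 0.3, -0.9]
finger_gap: 85.3
grip_force: 0.0
```

```bash
python3 -c "
from h import *
look(45,'paste',(443.1,230.6),'w10')"
```

```text
paste px [322. 259.] [444.4 234.6  45.6 444.2 234.4  42.1] tcp [442.1 231.5 122.3] [-179.9    0.    90.1] gap 85.3
```

View pics/w10.png

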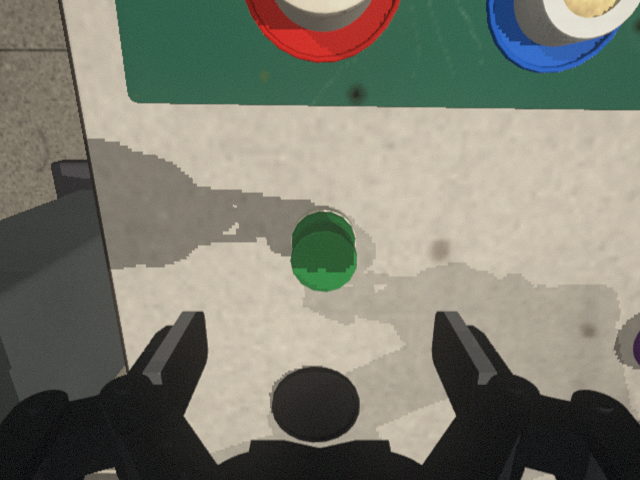

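The paste cap is at (324,260), against a prediction of (322,259). Grasping and carrying it.

Call:
{"op": "servo_tool", "data": {
  "fingers": [0.085,0.085,0.085,0.085,0.085,0.085,0.036,0.036,0.036,0.036],
  "linear": [
    [0,0.002,0.02],
    [0,0.002,0.045],
    [0,0.002,0.07],
    [0,0.002,0.09],
    [0,0.002,0.098],
    [0,0.002,0.098],
    [0,0.002,0.098],
    [0,0.002,0.098],
    [0,0.002,0.098],
    [0,0.002,0.098]
  ],
  "rotation": [
    [0,0,0],
    [0,0,0],
    [0,0,0],
    [0,0,0],
    [0,0,0],
    [0,0,0],
    [0,0,0],
    [0,0,0],
    [0,0,0],
    [0,0,0]
  ],
  "force": 50
}}

```text
time: 20.9
tool_pos: [445.4, 231.0, 26.3]
tcp_rot: [179.9, -0.0, 90.0]
ft_force: [-1.4, -0.5, 6.9]
finger_gap: 37.3
grip_force: 49.3
```

Call:
{"op": "servo_tool", "data": {
  "fingers": [0.036,0.036,0.036,0.036,0.036,0.036,0.036,0.036,0.036,0.036],
  "linear": [
    [0,0,0],
    [0,0,-0.01],
    [0,0,-0.03],
    [0,0,-0.055],
    [0,0,-0.08],
    [0,0,-0.1],
    [-0.02,-0.001,-0.11],
    [-0.05,-0.002,-0.11],
    [-0.085,-0.003,-0.11],
    [-0.115,-0.005,-0.11]
  ],
  "rotation": [
    [0,0,0],
    [0,0,0],
    [0,0,0],
    [0,0,0],
    [0,0,0],
    [0,0,0],
    [0,0,0],
    [0,0,0],
    [0,0,0],
    [0,0,0]
  ]
}}

```text
time: 21.9
tool_pos: [439.6, 114.3, 135.8]
tcp_rot: [179.9, 0.0, 90.1]
ft_force: [0.0, 0.2, -0.3]
finger_gap: 37.0
grip_force: 50.2
```

Call:
{"op": "servo_tool", "data": {
  "fingers": [0.036,0.036,0.036,0.036,0.036],
  "linear": [
    [-0.014,-0.001,0],
    [-0.018,-0.001,0],
    [-0.018,-0.001,0],
    [-0.018,-0.001,0],
    [-0.018,-0.001,0]
  ],
  "rotation": [
    [0,0,0],
    [0,0,0],
    [0,0,0],
    [0,0,0],
    [0,0,0]
  ]
}}

```text
time: 22.4
tool_pos: [438.6, 98.3, 134.9]
tcp_rot: [180.0, -0.0, 90.1]
ft_force: [-0.1, 0.2, -0.0]
finger_gap: 37.4
grip_force: 50.2
```

```bash
python3 -c "
from h import *
look(6.5,'black',(437.4,97.5),'w11')"
```

```text
black px [317. 230.] [439.1  96.   65.4 438.9  95.9  64.9] tcp [438.5  98.3 134.8] [-180.    -0.    90.1] gap 37.2
```

View pics/w11.png

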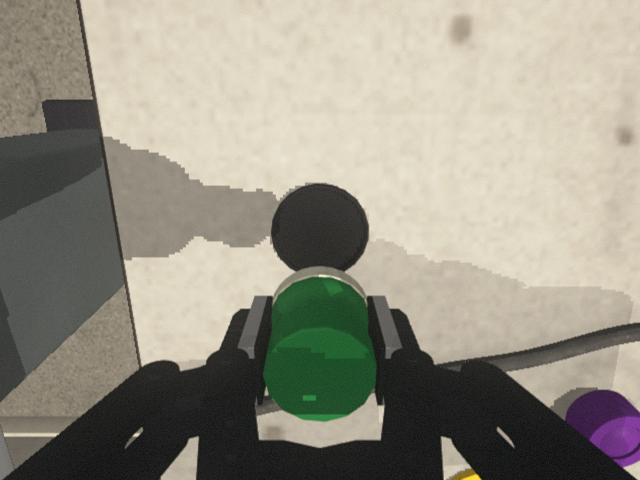

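Call:
{"op": "servo_tool", "data": {
  "fingers": [0.036,0.036,0.036,0.036,0.036,0.036,0.036,0.036,0.085,0.085],
  "linear": [
    [-0.001,0,0.02],
    [-0.001,0,0.045],
    [-0.001,0,0.07],
    [-0.001,0,0.09],
    [-0.001,0,0.1],
    [-0.001,0,0.104],
    [-0.001,0,0.1055],
    [-0.001,0,0.1055],
    [-0.001,0,0.1055],
    [-0.001,0,0.1055]
  ],
  "rotation": [
    [0,0,0],
    [0,0,0],
    [0,0,0],
    [0,0,0],
    [0,0,0],
    [0,0,0],
    [0,0,0],
    [0,0,0],
    [0,0,0],
    [0,0,0]
  ]
}}

```text
time: 23.45
tool_pos: [439.2, 96.7, 30.0]
tcp_rot: [179.9, -0.0, 90.0]
ft_force: [0.3, -0.2, 0.6]
finger_gap: 65.1
grip_force: 0.0
```

Call:
{"op": "servo_tool", "data": {
  "fingers": [0.085,0.085,0.085,0.085,0.085,0.085,0.085,0.085,0.085,0.085],
  "linear": [
    [0,0,0],
    [0,0,0],
    [0,0,0],
    [0,0,-0.02],
    [0,0,-0.05],
    [0,0,-0.085],
    [0,0,-0.12],
    [0,0,-0.15],
    [0,0,-0.15],
    [0,0,-0.15]
  ],
  "rotation": [
    [0,0,0],
    [0,0,0],
    [0,0,0],
    [0,0,0],
    [0,0,0],
    [0,0,0],
    [0,0,0],
    [0,0,0],
    [0,0,0],
    [0,0,0]
  ]
}}

```text
time: 24.45
tool_pos: [439.1, 96.6, 180.0]
tcp_rot: [179.9, -0.0, 90.0]
ft_force: [-0.3, -0.8, -0.7]
finger_gap: 85.1
grip_force: 0.0
```

```bash
python3 -c "
from h import *
look(6.5,'black',(438.3,96.7),'w12')
look(48.5,'paste',(438.3,96.7))
from bench import r
s=r.snapshot('top');cv2.imwrite('pics/top2.png',s['frame'][:,:,::-1])
print(proj(s,[438.3,96.7,48.5]))
a=cv2.imread('pics/w12.png')[100:400,150:500];b=cv2.resize(cv2.imread('pics/top2.png')[130:340,150:520],None,fx=1.2,fy=1.2)
c=np.zeros((300,800,3),np.uint8);c[:,:350]=a;c[:252,352:352+444]=b[:300];cv2.imwrite('pics/c.png',c)"
```

```text
black px [317. 211.] [439.   95.9  65.3 439.   95.9  64.8] tcp [438.3  96.5 178.7] [-180.    0.   90.] gap 84.7
paste px [319. 227.] [440.1  99.4  43.8 439.8  99.1  40.5] tcp [437.8  96.5 178. ] [-179.9    0.    90. ] gap 85.3
[319.16724768 280.1012717 ]
```

View pics/c.png

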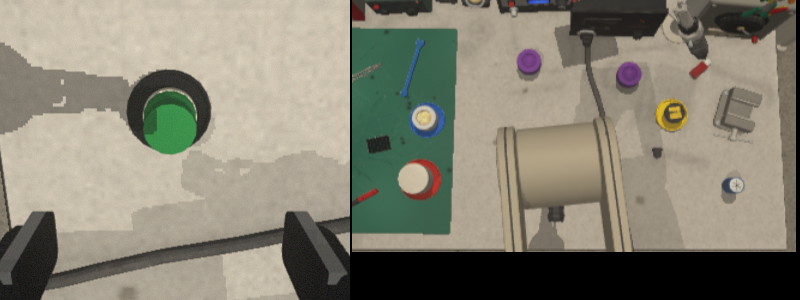

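All four stand upright and centred in their trays: the paste cap is at (320,230) against a prediction of (319,227). The capacitor and heat sink have not moved. Handing in.

```bash
python3 -c "
from bench import r
print(r.hand_in())"
```

```text
the job is handed in; nothing more can be done
None
```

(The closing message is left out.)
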